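Set the portion clip on the filling pump

ROBOT

A 7-joint arm with a two-finger parallel gripper is mounted at the origin on the work surface; the furniture and walls round the work are solid. World frame = base frame: x ahead of the robot, y to its left, z up, the work surface at z = 0. Lengths are in m, angles in rad, forces in N, time in s.
With the tool pointing down it reaches from about 0.425 to 1.025 m from the base axis. Payload 3.6 kg.
Tool frame: the origin (TCP) lies between the finger pads; the fingertips stand 14 mm ahead of it and the grasp point (between the pads) lies 5 mm behind it; y points along the fingers, z is the direction in which the jaws open and shut, and the axes are right-handed (so a half turn about y gives the same grasp; the last joint's range is limited). The gripper opens to 85 mm and grips with 20 to 120 N. Pads are 22 mm wide; open, the fingers measure 114 mm over their backs; the gripper's body (76 mm by 85 mm) begins 54 mm behind the grasp point. The pads swing forward as they close: fully open they stand 13 mm farther back than shut.
Start: joints at [1.093, 0.591, 0.048, 1.609, -0.033, 0.943, -0.034], TCP at [0.272, -0.672, 0.245] pointing down, gripper open.
Joint ranges: [-2.69, 2.69], [-0.47, 2.24], [-1.27, 1.36], [0.19, 2.51], [-1.53, 4.68], [0.08, 2.07], [-3.09, 3.09]. Speed limits (rad/s): [2.57, 2.57, 3.14, 3.14, 3.14, 3.14, 3.14].

INTERFACE

Orientations are given as a rotation vector (axis times angle).
In Python, from workcell import env gives the robot as it stands. The module is installed in compiled form; this text tells all that it offers.
- The arm moves only by the tool servo_tool, never from a script. Its argument "moves" is a list that holds one entry, the list of rows, each a list of 5 numbers: the closure, from 0 (fully open) to 1 (shut), then the shift along the tool's x, y, z in m, then the turn about the tool's y in rad. A call has exactly 5 rows; each row shifts and turns the commanded pose from where the row before left it, along the tool's axes as they then stand; what a row does not reach is not made up. A row lasts 1/8 s, in which the tool goes at most 62.5 mm and 10.7 degrees, less where a joint would pass 70% of its speed; a pose out of reach is approached as far as the arm can. A call is refused whole if a number of a shift passes 0.0625 or a number of a turn 0.188, either way. A call with a gripper value outside its range is refused whole. The fingers move at their own pace and stop on an object; "squeeze" is the grip in N (left out, the last holds). Time passes only in rows, so rows that do not move let the fingers close, or fill a call up. It gives the time, the measured TCP pose, the force and the opening at its end, in the units of the state.
- env.sense(): the state, without advancing time (a new reading comes with each control period).
- env.grab_frame(name): name is "side" or "top"; returns a dict with "frame" (384x512x3 uint8, red, green, blue), "fov_y" (degrees; the focal length in pixels is half the picture's height over the tangent of half this angle, whatever the lens; pixels are square), "cx", "cy" (the principal point, pixels), "R" (3x3) and "t" (3): a world point X has camera coordinates R X + t. Camera axes: x right, y down, z forward; pixel columns grow to the right and rows downward; lengths in m; the calibration is good to about 2 mm. A picture is of the moment at which its call begins. There is no depth.
- env.close_job(): hands the job in, once; it reports no verdict.
The state is a dict: "time": time; "joint_positions": joint angles; "qvel": joint speeds; "tau": joint torques, N m; "eef_pos": TCP position; "eef_rot": TCP orientation; "ft_force": force on the tool from outside, world axes, zero at the start; "moment": the same for the moment, N m; "finger_gap": finger opening in m.
Only numpy, scipy, OpenCV 4.12 (cv2) and the standard library are available. Lean on these libraries where they do the work, as an engineer would, in place of code of your own. Each camera call takes 0.05 s, during which the arm holds its last target.

TASK

Set the empty filling pump to its large portion: take the blue portion clip out of its grey tray and press it sideways onto the pump's plunger, into the upper of the two grooves, until its jaws snap round the plunger and it sits fully home. Then push the black knob down until the clip stops it, and let the plunger come all the way up again with the clip left in place. Do not shift the biscuits or the piping nozzles.

Things in the scene. Friction and masses are not known exactly. Their poses are not given: they have to be found in the camera images.
- clip: Blue plastic portion clip, loose, 40 g: a flat open C on a long handle, 122 mm long, 12 mm thick, both faces alike. Origin on its underside below clip_seat; x points out of the mouth, away from the handle. Along x from there: jaw tips +12 mm, back of the opening -9, rigid shoulders 36 mm wide -23 to -9, neck 14 mm wide -53 to -23, handle 18 mm wide -110 to -53.
- clip_seat (a point): Centre of the C's round opening, 6 mm above the underside; axes as the clip. The two jaws (32 mm wide outside) are sprung: the mouth is 12 mm wide at rest; pressed along x onto the 18 mm groove root they spread, then snap shut behind it, and the clip centres itself. This takes about 10 to 13 N.
- clip_shoulder (a point): Middle of the shoulders, half-way up, 16 mm behind clip_seat; axes as the clip. The place to grip in the tray, across y (36 mm wide, 14 mm long). Held here with the gripper upright, the clip cannot be pressed on: the pump's knob, 54 mm wide, overhangs the groove. Lay it flat on the bench and take it again by the handle.
- clip_handle (a point): Grip point on the handle, half-way up, 85 mm behind clip_seat; axes as the clip. Grip across y (18 mm wide, 12 mm thick) to press the clip on; out of reach while the handle is sunk in the tray.
- clip_tray_mid (a point): Grey moulded tray, fixed, 156 x 92 mm, 22 mm high. Point on its top face over the clip's shoulders at the start; x along the clip. The tray reaches -110 to +46 mm along x. The clip lies level with the top, on ledges 10 mm above the bench, its handle in a slot 22 mm wide. A finger channel, -22 to +22 mm along x, 19 mm deep, crosses the whole tray along y.
- groove_upper (a point): Middle of the upper groove, on the plunger's axis, 151.5 mm above the bench with the plunger up; moves with it; z upright. The plunger is a bright steel rod, 24 mm thick, with two grooves, each 18 mm thick at the root and 14 mm high there, widening to 18 mm high at the rod's surface. The clip may enter from any side.
- groove_lower (a point): Middle of the lower groove (not the one wanted), 22 mm below groove_upper on the same axis. 17 mm below it is the top of a white guide bush, 42 mm wide, on the pump's lid.
- pump_base (a point): Filling pump: steel pot fixed to the bench. Point on the bench on the plunger's axis; y points along the spout. Pot and lid 102 mm wide (110 over the catches), lid 104 mm high, foot 120 mm wide; the spout leaves towards +y 70 mm above the bench and ends 94 mm from the axis.
- knob_top (a point): Top of the plunger's black palm knob, on the axis, 222.5 mm above the bench with the plunger up. The knob is 54 mm wide and 40 mm high, its underside 31 mm above the middle of the upper groove.
- plunger (a joint): Plunger: 0 = up, where its spring holds it; grows as the knob is pushed down, m; bottom at 0.05. The spring pushes up with about 5 N at the top and 7 N at 0.035. With the clip in the upper groove the plunger stops at 0.033 to 0.036, when the clip meets the white bush; in the lower groove at about 0.012.
- biscuit_filled: Chocolate biscuit with piped jam, 38 x 70 x 19 mm, loose, below the spout; origin under its centre. To be left alone.
- biscuit_a: Chocolate biscuit, 33 x 69 x 11 mm, loose, nearby; origin under its centre. To be left alone.
- biscuit_b: Chocolate biscuit, 35 x 92 x 11 mm, loose, nearby; origin under its centre. To be left alone.
- nozzle_a: Steel piping nozzle, 39 mm wide, 50 mm high, loose, standing; origin under its centre. To be left alone.
- nozzle_b: Steel piping nozzle, 36 mm wide, 46 mm high, loose, standing; origin under its centre. To be left alone.

How it is judged:
By the outcome, as a careful person would: the job done as asked, in the order asked, and still so for the second after the job is handed in, with the robot touching nothing.
It also fails if it takes over 61 s, if anything falls off the work surface, if the arm or the gripper's body presses on something with over 40 N, if the wrist force passes 120 N, or if a joint passes its speed limit or range.

## Working session

There is one attempt and no reset: what is moved stays moved. The work goes in short steps, Python scripts to look and compute and a tool call to move; the robot and the scene stay as the last step left them, time stands still between calls to the robot, and variables do not carry over. Pictures are saved under pics/ and viewed, and the job is handed in when it is done.

Besides the shell and the picture viewer there is one more tool, called after "Request:" as name([rows], argument=value, ...), one row to a line, values as JSON. servo_tool: Moves the arm, as the interface text tells. Its arguments: {"type":"object","properties":{"moves":{"type":"array"},"squeeze":{"type":"number"}},"required":["moves"]}

```bash
mkdir -p pics; cat > h.py <<'E'
import numpy as np, cv2
from workcell import env
from scipy.spatial.transform import Rotation as Ro
def K(g):
    h=g["frame"].shape[0]; f=h/2/np.tan(np.radians(g["fov_y"])/2); return f
def snap(n,fn):
    g=env.grab_frame(n); cv2.imwrite("pics/"+fn,g["frame"][:,:,::-1]); 
    np.savez("pics/"+fn[:-4]+".npz",**g); return g
def ray(g,u,v):
    R=np.array(g["R"]);t=np.array(g["t"]);f=K(g)
    d=R.T@np.array([(u-g["cx"])/f,(v-g["cy"])/f,1]); c=-R.T@t; return c,d
def plane(g,u,v,z):
    c,d=ray(g,u,v); return c+d*(z-c[2])/d[2]
def proj(g,X):
    p=np.array(g["R"])@np.array(X)+np.array(g["t"]); f=K(g); return p[0]/p[2]*f+g["cx"],p[1]/p[2]*f+g["cy"]
E
python3 - <<'E'
from h import *
for n in("side","top"):
    g=snap(n,n+"0.png"); print(n,g["fov_y"],g["cx"],g["cy"],"cam",-np.array(g["R"]).T@g["t"]); print(np.round(g["R"],3))
s=env.sense(); print(s)
print(Ro.from_rotvec(s["eef_rot"]).as_matrix().round(3))
E
```

```text
side 57.11751863189047 255.05297019900385 193.50353470433788 cam [0.07393248 0.50261855 0.71662071]
[[-0.786 -0.618  0.021]
 [-0.422  0.511 -0.749]
 [ 0.452 -0.597 -0.663]]
top 51.46223216737831 257.1256695100981 198.31968840315125 cam [ 0.31619459 -0.01532886  1.27757148]
[[ 0.024 -1.     0.014]
 [-0.989 -0.025 -0.145]
 [ 0.145 -0.01  -0.989]]
{'time': 0.1, 'joint_positions': array([ 1.09247082,  0.59203849,  0.04826023,  1.60969109, -0.03333814,
        0.94271807, -0.03369346]), 'qvel': array([ 0.00045394, -0.00212608,  0.00046348, -0.00234229,  0.00046687,
       -0.00027504,  0.00084189]), 'tau': array([ 4.93861386e-03, -5.49993718e+01,  1.55306909e+00, -1.98823446e+01,
        9.66645341e-03,  3.82131358e-03,  7.14475732e-06]), 'eef_pos': array([ 0.27193675, -0.67128907,  0.24424715]), 'eef_rot': array([-0.39230917,  2.01280721, -2.00870793]), 'ft_force': array([-0.42144104, -0.5276384 ,  0.32414209]), 'moment': array([-0.01369682,  0.03543095, -0.00960715]), 'finger_gap': 0.08523567487488524}
[[-0.927 -0.001  0.375]
 [-0.375  0.002 -0.927]
 [ 0.    -1.    -0.002]]
```

View pics/side0.png

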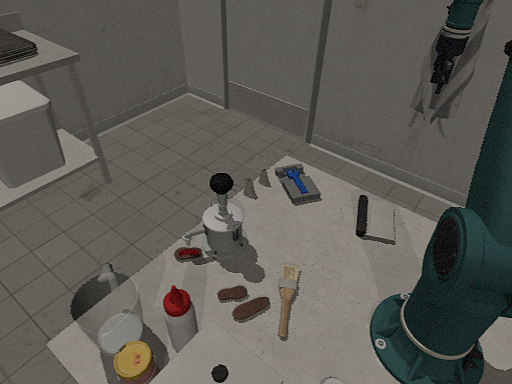

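View pics/top0.png

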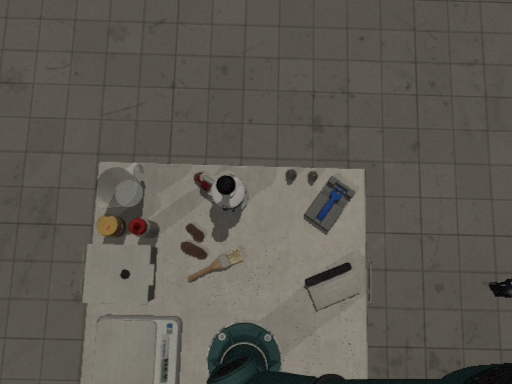

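```bash
python3 - <<'E'
from h import *
def L(n): return dict(np.load("pics/"+n+".npz"))
for n,(x0,y0,x1,y1) in {"side0":(165,150,330,270),"top0":(180,155,370,275)}.items():
    g=L(n); f=g["frame"][y0:y1,x0:x1,::-1]; cv2.imwrite(f"pics/{n}z.png",cv2.resize(f,None,fx=4.2,fy=4.2,interpolation=cv2.INTER_CUBIC))
    hsv=cv2.cvtColor(g["frame"],cv2.COLOR_RGB2HSV); m=((hsv[...,0]>105)&(hsv[...,0]<130)&(hsv[...,1]>150)).astype(np.uint8)
    v,u=np.nonzero(m); print(n,len(u),u.min(),u.max(),v.min(),v.max())
    P=np.array([plane(g,a,b,0.022)[:2] for a,b in zip(u,v)])
    c=P.mean(0); w,V=np.linalg.eigh(np.cov(P.T)); d=V[:,1]; q=V[:,0]
    if d[0]<0:d=-d
    s=(P-c)@d; print("c",c,"dir",d,np.degrees(np.arctan2(d[1],d[0])),"s",s.min(),s.max(), "mid dir")
    for a in np.arange(-.07,.07,.01):
        k=(s>=a)&(s<a+.01)
        if k.sum(): r=((P-c)@q)[k]; print(round(a,3),k.sum(),r.min().round(4),r.max().round(4),r.mean().round(4))
    for nm,(a,b) in {"corner":(0,0)}.items(): pass
g=L("top0")
for u,v in [(100,163),(366,168),(244,350)]: print(plane(g,u,v,0))
E
```

```text
side0 307 210 511 3 381
c [ 0.45201641 -0.6110169 ] dir [ 0.00280971 -0.99999605] -89.83901511693583 s -0.9461801749271982 2.46287825261475 mid dir
top0 231 169 510 176 383
c [ 0.46853646 -0.27185485] dir [0.42342627 0.90593057] 64.94890792733081 s -0.6493178033145574 0.3496249379550127 mid dir
-0.01 5 -0.0727 -0.0477 -0.0612
0.0 25 -0.0712 -0.0361 -0.0504
0.01 57 -0.0553 0.0232 -0.0223
0.02 98 -0.0729 0.0447 -0.0099
0.03 26 -0.0495 0.0447 0.0212
0.07 1 0.5399 0.5399 0.5399
[0.60681178 0.48692912 0.        ]
[ 0.61335314 -0.3845754   0.        ]
[0.03204767 0.00044045 0.        ]
```

View pics/side0z.png

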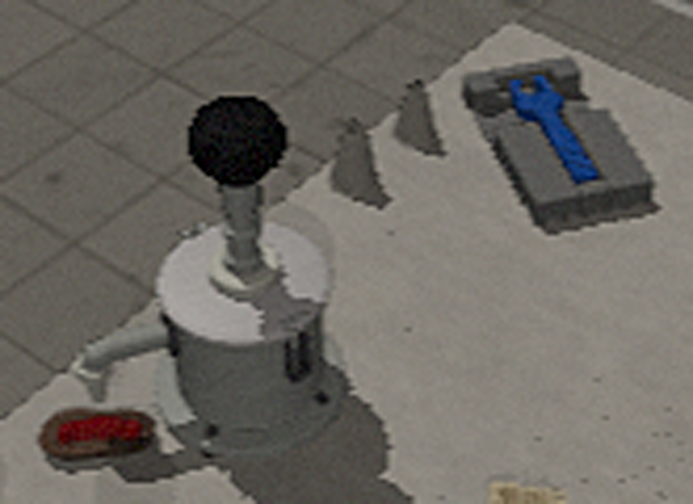

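View pics/top0z.png

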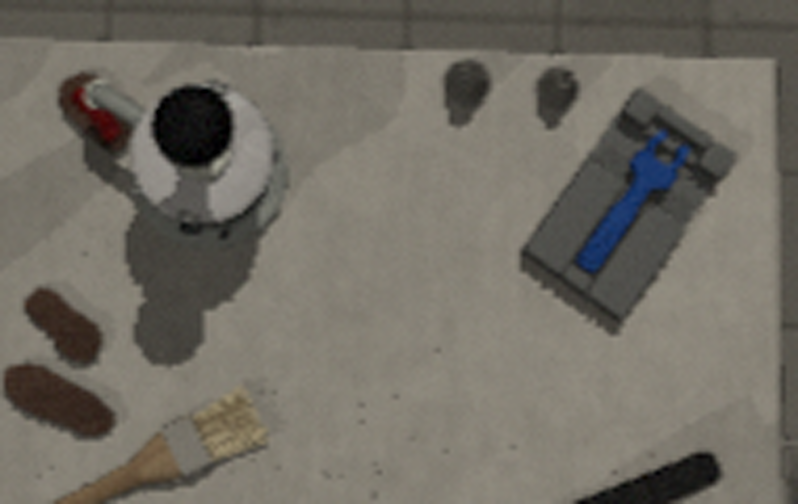

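```bash
cat > clip.py <<'E'
from h import *
def clip(g,roi,z,verbose=True):
    x0,y0,x1,y1=roi
    hsv=cv2.cvtColor(g["frame"],cv2.COLOR_RGB2HSV); m=((hsv[...,0]>100)&(hsv[...,0]<130)&(hsv[...,1]>130)).astype(np.uint8)
    mm=np.zeros_like(m); mm[y0:y1,x0:x1]=m[y0:y1,x0:x1]
    v,u=np.nonzero(mm)
    P=np.array([plane(g,a,b,z)[:2] for a,b in zip(u,v)])
    c=P.mean(0); w,V=np.linalg.eigh(np.cov(P.T)); d=V[:,1]
    q=np.array([-d[1],d[0]]); s=(P-c)@d
    # wide end is the mouth
    r=(P-c)@q
    if np.std(r[s>0.02])<np.std(r[s<-0.02]): d=-d;q=-q;s=-s;r=-r
    # refine with handle/neck+all: linear fit of bin means
    a=np.polyfit(s,r,1)
    print("n",len(u),"c",c.round(4),"yaw",np.degrees(np.arctan2(d[1],d[0])).round(2),"s",s.min().round(4),s.max().round(4))
    tip=c+d*(s.max()); tail=c+d*s.min(); mid=(tip+tail)/2
    seat=mid+d*0.049; print("seat",seat.round(4),"shoulder",(seat-.016*d).round(4),"handle",(seat-.085*d).round(4))
    return c,d,s,r
E
python3 - <<'E'
from clip import *
def L(n): return dict(np.load("pics/"+n+".npz"))
gs,gt=L("side0"),L("top0")
clip(gs,(270,160,325,210),.022); clip(gt,(300,170,360,235),.022)
# knob
def dark(g,roi):
    x0,y0,x1,y1=roi; m=(g["frame"][y0:y1,x0:x1].max(-1)<30).astype(np.uint8)
    n,l,st,ce=cv2.connectedComponentsWithStats(m); k=1+st[1:,4].argmax(); print(st[k]+[x0,y0,0,0,0]); 
    mm=l==k; v,u=np.nonzero(mm); return (u.min()+u.max())/2+x0,(v.min()+v.max())/2+y0, st[k]
a=dark(gs,(200,165,245,200)); b=dark(gt,(210,170,245,202)); print(a,b)
c1,d1=ray(gs,a[0],a[1]); c2,d2=ray(gt,b[0],b[1])
A=np.stack([d1,-d2],1); t=np.linalg.lstsq(A,c2-c1,rcond=None)[0]; p,q=c1+d1*t[0],c2+d2*t[1]; print("knob ctr",p,q)
for z in(.2025,): print(plane(gs,a[0],a[1],z),plane(gt,b[0],b[1],z))
for n,uv in {"noza":(291,181),"nozb":(313,179)}.items(): print(n,plane(gt,*uv,0.0))
E
```

```text
n 190 c [ 0.4903 -0.2575] yaw -34.24 s -0.0649 0.0582
seat [ 0.528  -0.2831] shoulder [ 0.5148 -0.2741] handle [ 0.4577 -0.2353]
n 227 c [ 0.4926 -0.2606] yaw -34.59 s -0.063 0.0596
seat [ 0.5316 -0.2874] shoulder [ 0.5184 -0.2784] handle [ 0.4616 -0.2392]
[210 173  23  21 374]
[217 176  18  18 267]
(np.float64(221.0), np.float64(183.0), array([ 10,   8,  23,  21, 374], dtype=int32)) (np.float64(225.5), np.float64(184.5), array([  7,   6,  18,  18, 267], dtype=int32))
knob ctr [0.5075491  0.05924258 0.20132181] [0.50986186 0.06088524 0.20185458]
[0.50655768 0.06025632 0.2025    ] [0.50974566 0.06083952 0.2025    ]
noza [ 0.56337406 -0.13803307  0.        ]
nozb [ 0.57191414 -0.20998802  0.        ]
```

```bash
cat > plan.py <<'E'
import sys,json
from h import *
def plan(target,zaz,n,clos):
    s=env.sense(); R=Ro.from_rotvec(s["eef_rot"]).as_matrix(); p=s["eef_pos"]
    az=np.arctan2(R[1,2],R[0,2]); dz=(np.radians(zaz)-az+np.pi)%(2*np.pi)-np.pi
    if n==0: n=5*int(np.ceil(max(np.linalg.norm(np.array(target)-p)/.05,abs(dz)/.17)/5))
    rows=[];T=np.array(target);cur=p.copy();a=az
    for i in range(n):
        z=np.array([np.cos(a),np.sin(a),0]);y=np.array([0,0,-1.]);x=np.cross(y,z)
        nxt=p+(T-p)*(i+1)/n; d=nxt-cur
        r=[clos]+[round(float(v),4) for v in (d@x,d@y,d@z)]+[round(float(-dz/n),4)]
        cur=cur+r[1]*x+r[2]*y+r[3]*z; a=a-r[4]; rows.append(r)
    for i in range(0,n,5): print(json.dumps([rows[i:i+5]]))
    print("t",s["time"],"pos",p.round(4),"zaz",np.degrees(az).round(2),"F",s["ft_force"].round(2),"gap",s["finger_gap"].round(4),"j",s["joint_positions"].round(2))
if __name__=="__main__":
    a=[float(v) for v in sys.argv[1:]]; plan(a[:3],a[3],int(a[4]),a[5])
E
python3 plan.py 0.5165 -0.276 0.13 -124.4 15 0.3
```

```text
[[[0.3, -0.025, 0.0076, -0.0183, 0.0657], [0.3, -0.0238, 0.0076, -0.0199, 0.0657], [0.3, -0.0223, 0.0076, -0.0214, 0.0657], [0.3, -0.021, 0.0077, -0.0229, 0.0657], [0.3, -0.0194, 0.0076, -0.0241, 0.0657]]]
[[[0.3, -0.0177, 0.0076, -0.0254, 0.0657], [0.3, -0.0161, 0.0076, -0.0265, 0.0657], [0.3, -0.0143, 0.0076, -0.0275, 0.0657], [0.3, -0.0124, 0.0076, -0.0284, 0.0657], [0.3, -0.0106, 0.0077, -0.0292, 0.0657]]]
[[[0.3, -0.0086, 0.0076, -0.0297, 0.0657], [0.3, -0.0067, 0.0076, -0.0303, 0.0657], [0.3, -0.0046, 0.0076, -0.0306, 0.0657], [0.3, -0.0026, 0.0076, -0.0309, 0.0657], [0.3, -0.0006, 0.0076, -0.031, 0.0657]]]Traceback (most recent call last):
  File "plan.py", line 16, in <module>
    a=[float(v) for v in sys.argv[1:]]; plan(a[:3],a[3],int(a[4]),a[5])
                                        ~~~~^^^^^^^^^^^^^^^^^^^^^^^^^^^
  File "plan.py", line 14, in plan
    print("t",s["time"],"pos",p.round(4),"zaz",np.degrees(az).round(2),"F",s["ft_force"].round(2),"gap",s["finger_gap"].round(4),"j",s["joint_positions"].round(2))
                                                                                                        ^^^^^^^^^^^^^^^^^^^^^
AttributeError: 'float' object has no attribute 'round'
```

Request:
servo_tool([
  [[0.3,-0.025,0.008,-0.018,0.066],[0.3,-0.024,0.008,-0.02,0.066],[0.3,-0.022,0.008,-0.021,0.066],[0.3,-0.021,0.008,-0.023,0.066],[0.3,-0.019,0.008,-0.024,0.066]],
])

```text
time: 0.72
eef_pos: [0.3538, -0.5397, 0.2046]
eef_rot: [-0.058, 2.196, -2.194]
ft_force: [-0.0, -0.2, -0.3]
finger_gap: 0.0598
```

Request:
servo_tool([
  [[0.3,-0.018,0.008,-0.025,0.066],[0.3,-0.016,0.008,-0.026,0.066],[0.3,-0.014,0.008,-0.028,0.066],[0.3,-0.012,0.008,-0.028,0.066],[0.3,-0.011,0.008,-0.029,0.066]],
])

```text
time: 1.35
eef_pos: [0.4354, -0.4092, 0.1647]
eef_rot: [-0.289, -2.073, 2.072]
ft_force: [0.9, 0.4, 0.8]
finger_gap: 0.0599
```

Request:
servo_tool([
  [[0.3,-0.009,0.008,-0.03,0.066],[0.3,-0.007,0.008,-0.03,0.066],[0.3,-0.005,0.008,-0.031,0.066],[0.3,-0.003,0.008,-0.031,0.066],[0.3,0,0.007,-0.031,0.066]],
])

```text
time: 1.98
eef_pos: [0.5185, -0.2775, 0.1257]
eef_rot: [-0.587, -1.875, 1.874]
ft_force: [0.1, 0.2, -0.3]
finger_gap: 0.0596
```

```bash
sed -i 's/s\["finger_gap"\].round(4)/round(s["finger_gap"],4)/' plan.py; python3 plan.py 0.5165 -0.276 0.05 -124.4 5 0.3; python3 - <<'E'
from clip import *
g=snap("side","side1.png"); g2=snap("top","top1.png")
cv2.imwrite("pics/c1.png",np.hstack([cv2.resize(g["frame"][130:240,240:370,::-1],None,fx=3,fy=3),cv2.resize(g2["frame"][150:260,260:390,::-1],None,fx=3,fy=3)]))
E
```

```text
[[[0.3, 0.0005, 0.0151, -0.0, -0.0013], [0.3, 0.0005, 0.0152, -0.0, -0.0013], [0.3, 0.0005, 0.0151, -0.0001, -0.0013], [0.3, 0.0005, 0.0152, 0.0, -0.0013], [0.3, 0.0005, 0.0151, 0.0, -0.0013]]]
t 1.975 pos [ 0.5185 -0.2775  0.1257] zaz -124.79 F [ 0.15  0.24 -0.31] gap 0.0596 j [ 0.21  0.6   0.29  2.02 -0.31  0.57 -1.47]
```

View pics/c1.png

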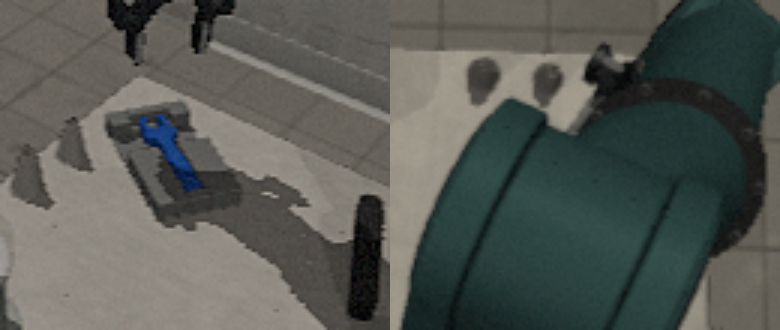

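Request:
servo_tool([
  [[0.3,0.0005,0.015,0,0],[0.3,0.0005,0.015,0,0],[0.3,0.0005,0.015,0,-0.006],[0.3,0.0005,0.015,0,0],[0.3,0,0.015,0,0]],
])

```text
time: 2.7
eef_pos: [0.5162, -0.2777, 0.0501]
eef_rot: [-0.581, -1.879, 1.879]
ft_force: [0.7, -0.4, 0.6]
finger_gap: 0.0596
```

```bash
python3 plan.py 0.5165 -0.276 0.019 -124.4 5 0.3; python3 - <<'E'
from clip import *
g=snap("side","side2.png")
cv2.imwrite("pics/c2.png",cv2.resize(g["frame"][130:240,240:370,::-1],None,fx=5,fy=5,interpolation=cv2.INTER_CUBIC))
E
```

```text
[[[0.3, 0.0001, 0.0062, -0.0003, 0.0001], [0.3, 0.0002, 0.0062, -0.0003, 0.0001], [0.3, 0.0001, 0.0062, -0.0004, 0.0001], [0.3, 0.0001, 0.0063, -0.0003, 0.0001], [0.3, 0.0002, 0.0062, -0.0003, 0.0001]]]
t 2.7 pos [ 0.5162 -0.2777  0.0501] zaz -124.36 F [ 0.71 -0.45  0.59] gap 0.0596 j [ 0.26  0.71  0.22  2.04 -0.36  0.42 -1.42]
```

View pics/c2.png

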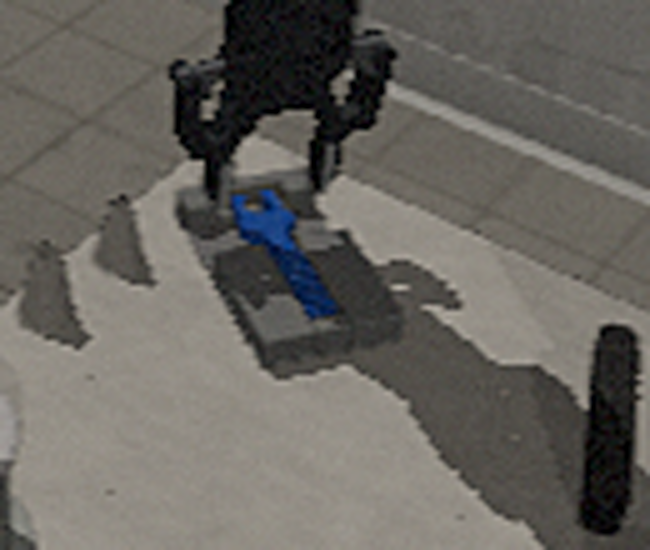

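Request:
servo_tool([
  [[0.3,0.0005,0.008,-0.001,0],[0.3,0,0.008,-0.0005,0],[0.3,0,0.007,0,0],[0.3,0,0.004,0,0],[0.3,0,0.003,0,0]],
])

```text
time: 3.38
eef_pos: [0.517, -0.276, 0.0212]
eef_rot: [-0.581, -1.88, 1.88]
ft_force: [0.4, 0.5, 0.3]
finger_gap: 0.0598
```

```bash
python3 plan.py 0.5165 -0.276 0.019 -124.4 5 0.3; python3 - <<'E'
from clip import *
g=snap("side","side3.png")
cv2.imwrite("pics/c3.png",cv2.resize(g["frame"][130:240,240:370,::-1],None,fx=5,fy=5,interpolation=cv2.INTER_CUBIC))
E
```

```text
[[[0.3, 0.0001, 0.0004, 0.0001, 0.0002], [0.3, 0.0001, 0.0005, 0.0, 0.0002], [0.3, 0.0001, 0.0004, 0.0001, 0.0002], [0.3, 0.0, 0.0004, 0.0, 0.0002], [0.3, 0.0001, 0.0005, 0.0001, 0.0002]]]
t 3.375 pos [ 0.517  -0.276   0.0212] zaz -124.33 F [0.35 0.51 0.28] gap 0.0598 j [ 0.28  0.76  0.19  2.05 -0.37  0.37 -1.4 ]
```

View pics/c3.png

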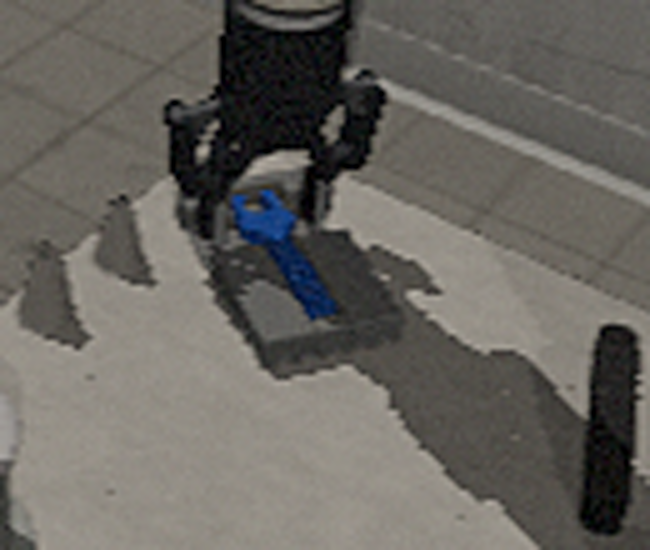

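Request:
servo_tool([
  [[0.5,0,0.002,0,0],[0.8,0,0,0,0],[1,0,0,0,0],[1,0,0,0,0],[1,0,0,0,0]],
], squeeze=40)

```text
time: 4.05
eef_pos: [0.517, -0.2761, 0.0195]
eef_rot: [-0.581, -1.88, 1.88]
ft_force: [-0.2, -0.5, 1.0]
finger_gap: 0.0351
```

Request:
servo_tool([
  [[1,0,-0.005,0,0],[1,0,-0.01,0,0],[1,0,-0.02,0,0],[1,0,-0.03,0,0],[1,0,-0.03,0,0]],
])

```text
time: 4.68
eef_pos: [0.517, -0.276, 0.1164]
eef_rot: [-0.582, -1.88, 1.88]
ft_force: [0.7, -0.4, -1.1]
finger_gap: 0.0346
```

```bash
python3 plan.py 0.46 -0.066 0.10 0 15 1; python3 - <<'E'
from clip import *
g=snap("side","side4.png")
cv2.imwrite("pics/c4.png",cv2.resize(g["frame"][110:240,240:370,::-1],None,fx=4,fy=4,interpolation=cv2.INTER_CUBIC))
E
```

```text
[[[1.0, 0.011, 0.0011, -0.0094, -0.1447], [1.0, 0.0096, 0.0011, -0.0109, -0.1447], [1.0, 0.0079, 0.0011, -0.0122, -0.1447], [1.0, 0.006, 0.0011, -0.0132, -0.1447], [1.0, 0.0041, 0.0011, -0.0139, -0.1447]]]
[[[1.0, 0.0021, 0.0011, -0.0144, -0.1447], [1.0, -0.0001, 0.0011, -0.0145, -0.1447], [1.0, -0.0021, 0.001, -0.0143, -0.1447], [1.0, -0.0042, 0.0011, -0.0139, -0.1447], [1.0, -0.0062, 0.0011, -0.0131, -0.1447]]]
[[[1.0, -0.008, 0.0011, -0.0121, -0.1447], [1.0, -0.0096, 0.0011, -0.0109, -0.1447], [1.0, -0.0111, 0.0011, -0.0093, -0.1447], [1.0, -0.0123, 0.0011, -0.0076, -0.1447], [1.0, -0.0134, 0.0011, -0.0058, -0.1447]]]
t 4.675 pos [ 0.517  -0.276   0.1164] zaz -124.33 F [ 0.67 -0.37 -1.09] gap 0.0346 j [ 0.21  0.61  0.28  2.03 -0.32  0.54 -1.45]
```

View pics/c4.png

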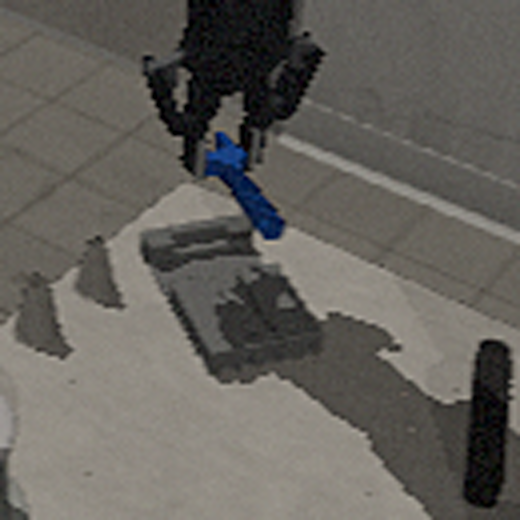

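Request:
servo_tool([
  [[1,0.011,0,-0.0095,-0.145],[1,0.0095,0,-0.011,-0.145],[1,0.008,0,-0.012,-0.145],[1,0.006,0,-0.013,-0.145],[1,0.004,0,-0.014,-0.145]],
])

```text
time: 5.35
eef_pos: [0.498, -0.2059, 0.1153]
eef_rot: [-0.14, 2.153, -2.154]
ft_force: [-0.6, 0.1, -0.5]
finger_gap: 0.0347
```

Request:
servo_tool([
  [[1,0.002,0,-0.0145,-0.145],[1,0,0,-0.0145,-0.145],[1,-0.002,0,-0.0145,-0.145],[1,-0.004,0,-0.014,-0.145],[1,-0.006,0,-0.013,-0.145]],
])

```text
time: 5.98
eef_pos: [0.4784, -0.136, 0.1153]
eef_rot: [-0.78, 1.712, -1.715]
ft_force: [-0.1, 0.2, -1.4]
finger_gap: 0.0348
```

Request:
servo_tool([
  [[1,-0.008,0,-0.012,-0.145],[1,-0.0095,0,-0.011,-0.145],[1,-0.011,0,-0.0095,-0.145],[1,-0.0125,0,-0.0075,-0.145],[1,-0.0135,0,-0.006,-0.14]],
])

```text
time: 6.6
eef_pos: [0.4589, -0.066, 0.1152]
eef_rot: [-1.211, 1.205, -1.208]
ft_force: [0.4, 1.0, -0.1]
finger_gap: 0.0348
```

```bash
python3 plan.py 0.46 -0.066 0.03 0 5 1; python3 - <<'E'
from clip import *
g=snap("side","side5.png")
cv2.imwrite("pics/c5.png",cv2.resize(g["frame"][120:280,180:340,::-1],None,fx=3.7,fy=3.7,interpolation=cv2.INTER_CUBIC))
E
```

```text
[[[1.0, -0.0, 0.017, 0.0002, 0.0008], [1.0, -0.0, 0.0171, 0.0002, 0.0008], [1.0, -0.0, 0.017, 0.0002, 0.0008], [1.0, -0.0, 0.0171, 0.0002, 0.0008], [1.0, -0.0, 0.017, 0.0003, 0.0008]]]
t 6.6 pos [ 0.4589 -0.066   0.1152] zaz 0.24 F [ 0.42  1.03 -0.1 ] gap 0.0348 j [ 0.25  0.5  -0.27  2.27  0.34  0.4  -0.3 ]
```

View pics/c5.png

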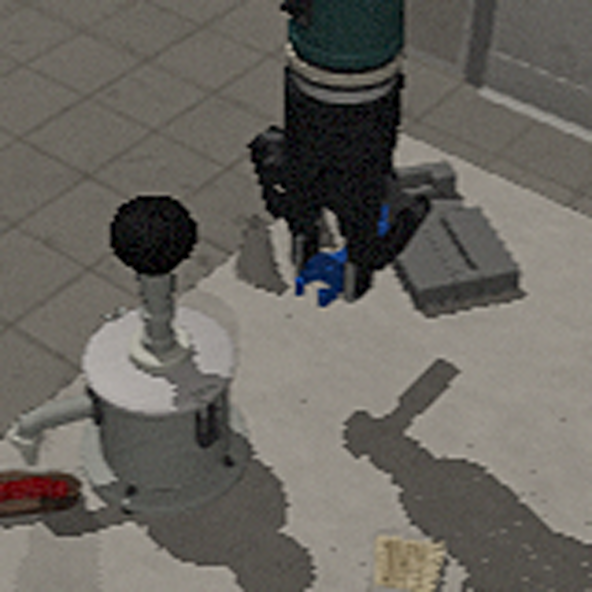

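Request:
servo_tool([
  [[1,0,0.02,0.001,0.004],[1,0,0.025,0,0],[1,0,0.025,0,0],[1,0,0.02,0,0],[1,0,0.007,0,0]],
])

```text
time: 7.28
eef_pos: [0.4599, -0.0665, 0.0169]
eef_rot: [-1.208, 1.213, -1.214]
ft_force: [-0.5, -0.0, -0.2]
finger_gap: 0.0348
```

Request:
servo_tool([
  [[1,0,0.002,0,0],[1,0,0.001,0,0],[1,0,0.001,0,0],[1,0,0,0,0],[1,0,0,0,0]],
])

```text
time: 7.9
eef_pos: [0.4599, -0.0661, 0.0135]
eef_rot: [-1.207, 1.212, -1.212]
ft_force: [0.2, -0.3, -0.4]
finger_gap: 0.0348
```

Request:
servo_tool([
  [[1,0,0.001,0,0],[1,0,0.001,0,0],[1,0,0,0,0],[1,0,0,0,0],[1,0,0,0,0]],
])

```text
time: 8.52
eef_pos: [0.4599, -0.066, 0.0132]
eef_rot: [-1.207, 1.211, -1.213]
ft_force: [-1.9, 1.7, 23.8]
finger_gap: 0.0353
```

Request:
servo_tool([
  [[1,0,-0.002,0,0],[0.5,0,0,0,0],[0.35,0,0,0,0],[0.35,0,0,0,0],[0.35,0,-0.01,0,0]],
])

```text
time: 9.15
eef_pos: [0.4592, -0.0659, 0.023]
eef_rot: [-1.209, 1.213, -1.211]
ft_force: [0.0, 0.6, -1.0]
finger_gap: 0.0555
```

Request:
servo_tool([
  [[0.35,0,-0.03,0,0],[0.35,0,-0.04,0,0],[0.35,0.02,-0.02,0,0],[0.35,0.024,0,0,0],[0.35,0.025,0,0,0]],
])

```text
time: 9.78
eef_pos: [0.4595, -0.1358, 0.1144]
eef_rot: [-1.207, 1.211, -1.213]
ft_force: [-0.8, 1.0, -0.5]
finger_gap: 0.0556
```

```bash
python3 plan.py 0.46 -0.135 0.05 0 5 .35; python3 - <<'E'
from clip import *
g=snap("side","side6.png")
cv2.imwrite("pics/c6.png",cv2.resize(g["frame"][120:280,180:340,::-1],None,fx=3.7,fy=3.7,interpolation=cv2.INTER_CUBIC))
c,d,s,r=clip(g,(235,180,325,260),.012)
E
```

```text
[[[0.35, -0.0002, 0.0129, 0.0001, -0.0007], [0.35, -0.0001, 0.0129, 0.0001, -0.0007], [0.35, -0.0002, 0.0128, 0.0001, -0.0007], [0.35, -0.0001, 0.0129, 0.0001, -0.0007], [0.35, -0.0002, 0.0129, 0.0001, -0.0007]]]
t 9.775 pos [ 0.4595 -0.1358  0.1144] zaz -0.21 F [-0.82  1.04 -0.51] gap 0.0556 j [ 0.42  0.52 -0.3   2.24  0.37  0.42 -0.19]
n 250 c [ 0.4577 -0.0902] yaw 93.73 s -0.1711 0.0588
seat [ 0.4581 -0.0973] shoulder [ 0.4592 -0.1133] handle [ 0.4637 -0.1822]
```

View pics/c6.png

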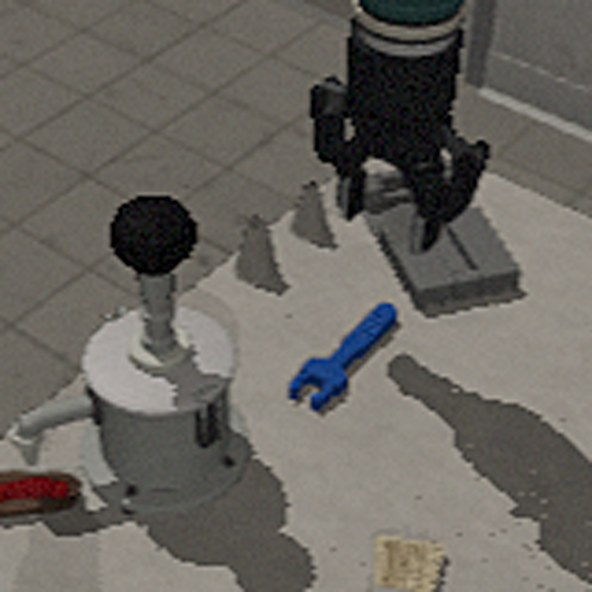

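```bash
python3 - <<'E'
from clip import *
g=dict(np.load("pics/side6.npz"))
c,d,s,r=clip(g,(253,196,292,236),.012)
for a in np.arange(-.06,.06,.02):
    k=(s>=a)&(s<a+.02); print(round(a,3),((c+d*(a+.01))+np.array([-d[1],d[0]])*(r[k].min()+r[k].max())/2).round(4))
E
```

```text
n 248 c [ 0.4574 -0.0889] yaw 92.49 s -0.0701 0.0577
seat [ 0.4556 -0.0462] shoulder [ 0.4563 -0.0622] handle [ 0.4593 -0.1311]
-0.06 [ 0.4593 -0.1389]
-0.04 [ 0.4586 -0.1189]
-0.02 [ 0.4569 -0.099 ]
0.0 [ 0.4598 -0.0788]
0.02 [ 0.4558 -0.059 ]
0.04 [ 0.4551 -0.039 ]
```

Request:
servo_tool([
  [[0.35,0,0.02,0,-0.005],[0.35,0,0.025,0,-0.01],[0.35,0,0.025,0,0],[0.35,0,0.018,0,0],[0.35,0,0.009,0,0]],
])

```text
time: 10.45
eef_pos: [0.4592, -0.1346, 0.0158]
eef_rot: [-1.215, 1.202, -1.2]
ft_force: [0.1, -0.2, 0.2]
finger_gap: 0.0556
```

Request:
servo_tool([
  [[0.35,0,0,0,0],[0.5,0,0,0,0],[0.7,0,0,0,0],[1,0,0,0,0],[1,0,0,0,0]],
], squeeze=50)

```text
time: 11.08
eef_pos: [0.4599, -0.1352, 0.0171]
eef_rot: [-1.213, 1.2, -1.202]
ft_force: [-1.1, -0.3, 4.7]
finger_gap: 0.0163
```

Request:
servo_tool([
  [[1,0,0,0,0],[1,0,0,0,0],[1,0,0,0,0],[1,0,0,0,0],[1,0,0,0,0]],
], squeeze=80)

```text
time: 11.7
eef_pos: [0.46, -0.1351, 0.0172]
eef_rot: [-1.213, 1.2, -1.202]
ft_force: [-0.3, -0.1, 6.7]
finger_gap: 0.0155
```

```bash
python3 plan.py 0.46 -0.135 0.05 0 5 .35; python3 - <<'E'
from clip import *
g=snap("side","side7.png")
cv2.imwrite("pics/c7.png",cv2.resize(g["frame"][120:280,180:340,::-1],None,fx=3.7,fy=3.7,interpolation=cv2.INTER_CUBIC))
E
```

```text
[[[0.35, -0.0, -0.0066, -0.0, 0.0021], [0.35, -0.0001, -0.0065, -0.0, 0.0021], [0.35, 0.0, -0.0066, -0.0, 0.0021], [0.35, -0.0, -0.0065, -0.0, 0.0021], [0.35, -0.0, -0.0066, -0.0, 0.0021]]]
t 11.7 pos [ 0.46   -0.1351  0.0172] zaz 0.61 F [-0.26 -0.11  6.68] gap 0.0155 j [ 0.29  0.7  -0.13  2.28  0.49  0.19 -0.28]
```

View pics/c7.png

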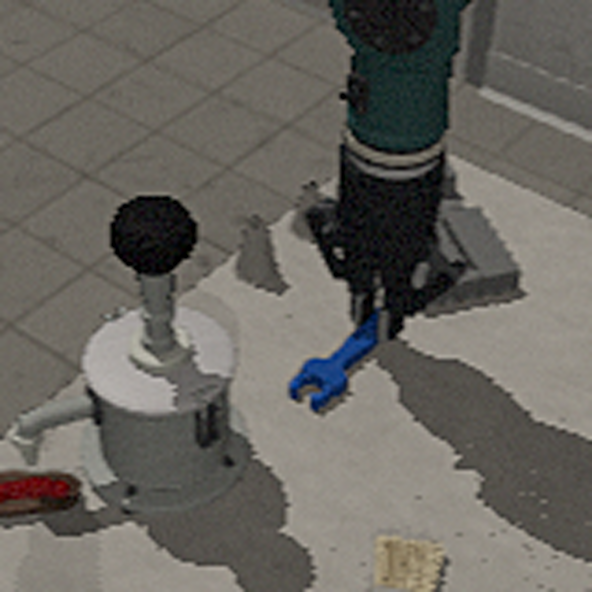

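Request:
servo_tool([
  [[1,0,-0.01,0,0],[1,0,-0.025,0,0],[1,0,-0.035,0,0],[1,0,-0.04,0,0],[1,0,-0.036,0,0]],
])

```text
time: 12.38
eef_pos: [0.459, -0.1351, 0.1642]
eef_rot: [-1.214, 1.201, -1.201]
ft_force: [0.2, 0.3, -0.4]
finger_gap: 0.0155
```

Request:
servo_tool([
  [[1,0,0,0.008,0.003],[1,0,0,0.01,0.003],[1,0,0,0.01,0.003],[1,0,0,0.01,0],[1,0,0,0.01,0]],
])

```text
time: 13.0
eef_pos: [0.508, -0.1345, 0.1615]
eef_rot: [-1.211, 1.209, -1.206]
ft_force: [0.3, -0.8, 0.6]
finger_gap: 0.0153
```

```bash
python3 plan.py 0.508 -0.135 0.1627 0 5 1; python3 - <<'E'
from clip import *
g=snap("side","side8.png");g2=snap("top","top8.png")
cv2.imwrite("pics/c8.png",np.hstack([cv2.resize(g["frame"][130:260,180:310,::-1],None,fx=3,fy=3,interpolation=cv2.INTER_CUBIC),cv2.resize(g2["frame"][140:270,190:320,::-1],None,fx=3,fy=3,interpolation=cv2.INTER_CUBIC)]))
E
```

```text
[[[1.0, 0.0001, -0.0002, -0.0, 0.0005], [1.0, 0.0001, -0.0003, -0.0, 0.0005], [1.0, 0.0001, -0.0002, -0.0, 0.0005], [1.0, 0.0001, -0.0002, -0.0, 0.0005], [1.0, 0.0001, -0.0003, -0.0, 0.0005]]]
t 13.0 pos [ 0.508  -0.1345  0.1615] zaz 0.14 F [ 0.29 -0.81  0.65] gap 0.0153 j [ 0.46  0.49 -0.39  2.11  0.32  0.6  -0.15]
```

View pics/c8.png

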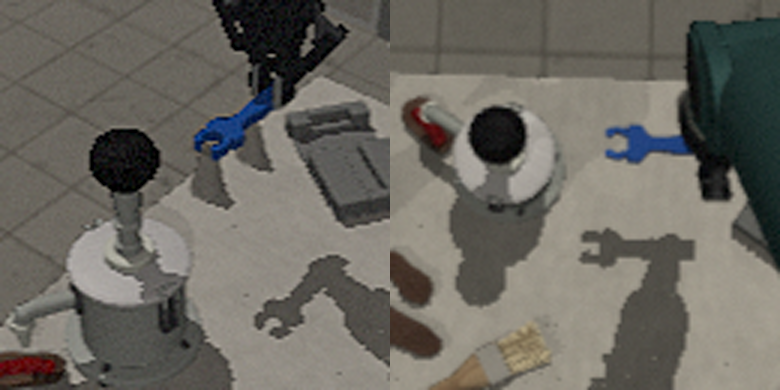

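```bash
cat > rel.py <<'E'
from clip import *
def blue(g,roi):
    x0,y0,x1,y1=roi
    hsv=cv2.cvtColor(g["frame"],cv2.COLOR_RGB2HSV); m=((hsv[...,0]>100)&(hsv[...,0]<130)&(hsv[...,1]>130))
    v,u=np.nonzero(m[y0:y1,x0:x1]); return u+x0,v+y0
def tri(g1,a,g2,b):
    c1,d1=ray(g1,*a);c2,d2=ray(g2,*b);t=np.linalg.lstsq(np.stack([d1,-d2],1),c2-c1,rcond=None)[0]
    p,q=c1+d1*t[0],c2+d2*t[1]; return (p+q)/2,p-q
E
python3 - <<'E'
from rel import *
gs,gt=[dict(np.load(f"pics/{n}8.npz")) for n in("side","top")]
u,v=blue(gt,(255,172,300,210)); print(u.min(),u.max(),v.min(),v.max())
P=np.array([plane(gt,a,b,.156) for a,b in zip(u,v)])
for y in np.arange(-.03,-.13,-.01):
    k=(P[:,1]<=y)&(P[:,1]>y-.01)
    if k.sum(): print("top y",y.round(3),k.sum(),P[k,0].min().round(4),P[k,0].max().round(4))
print("tip y",P[:,1].max())
u,v=blue(gs,(240,155,275,190)); 
P=np.array([plane(gs,a,b,.156) for a,b in zip(u,v)])
for y in np.arange(-.03,-.13,-.01):
    k=(P[:,1]<=y)&(P[:,1]>y-.01)
    if k.sum(): print("side y",y.round(3),k.sum(),P[k,0].min().round(4),P[k,0].max().round(4))
print("tip y",P[:,1].max())
E
python3 - <<'E'
import cv2,numpy as np
for n,(x0,y0,x1,y1) in {"side8":(240,145,285,195),"top8":(255,165,300,215)}.items():
    f=np.load(f"pics/{n}.npz")["frame"][y0:y1,x0:x1,::-1]; cv2.imwrite(f"pics/{n}_.png",cv2.resize(f,None,fx=10,fy=10,interpolation=cv2.INTER_NEAREST))
E
```

```text
262 296 175 193
top y -0.04 13 0.4993 0.5254
top y -0.05 9 0.4994 0.5256
top y -0.06 42 0.4968 0.5289
top y -0.07 26 0.4999 0.5289
top y -0.08 17 0.5088 0.5204
top y -0.09 12 0.5091 0.518
top y -0.1 20 0.5065 0.5212
top y -0.11 13 0.5067 0.5212
top y -0.12 2 0.507 0.5507
tip y -0.04009888949995795
side y -0.03 18 0.4876 0.5176
side y -0.04 27 0.4867 0.5208
side y -0.05 37 0.4833 0.5214
side y -0.06 38 0.4858 0.5234
side y -0.07 24 0.4958 0.522
side y -0.08 18 0.4949 0.5127
side y -0.09 16 0.4934 0.5119
side y -0.1 17 0.4945 0.5131
side y -0.11 19 0.4936 0.5144
side y -0.12 14 0.4989 0.5157
tip y -0.029730716548108327
```

View pics/side8_.png

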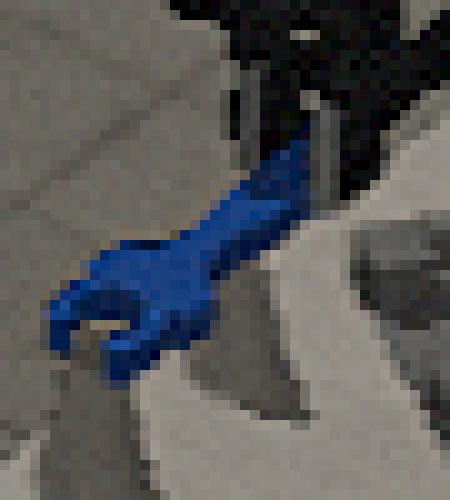

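View pics/top8_.png

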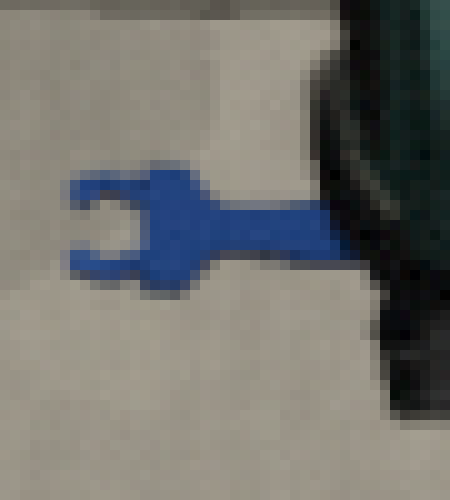

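```bash
python3 - <<'E'
from rel import *
gs,gt=[dict(np.load(f"pics/{n}8.npz")) for n in("side","top")]
for th in (30,45,60):
  res=[]
  for g,(x0,y0,x1,y1) in ((gs,(200,165,245,200)),(gt,(210,165,245,205))):
    m=(g["frame"][y0:y1,x0:x1].max(-1)<th).astype(np.uint8); n,l,st,ce=cv2.connectedComponentsWithStats(m); k=1+st[1:,4].argmax()
    cn,_=cv2.findContours((l==k).astype(np.uint8),0,2); c=max(cn,key=cv2.contourArea); e=cv2.fitEllipse(c); mc,rr=cv2.minEnclosingCircle(c)
    print(th,st[k],"ell",np.round(e[0],2)+[x0,y0],np.round(e[1],1),"circ",np.round(mc,2)+[x0,y0],round(rr,2)); res.append(np.array(e[0])+[x0,y0])
  print(tri(gs,res[0],gt,res[1]), plane(gs,*res[0],.2025),plane(gt,*res[1],.2025))
f=gt["frame"][165:220,205:260,::-1]; cv2.imwrite("pics/k8t.png",cv2.resize(f,None,fx=10,fy=10,interpolation=cv2.INTER_NEAREST))
f=gs["frame"][168:250,195:250,::-1]; cv2.imwrite("pics/k8s.png",cv2.resize(f,None,fx=7,fy=7,interpolation=cv2.INTER_NEAREST))
E
```

```text
30 [ 10   8  23  21 358] ell [220.82 182.87] [20.9 22.1] circ [221. 183.] 11.4
30 [  7  11  18  18 259] ell [225.47 184.6 ] [17.3 18. ] circ [225.39 184.5 ] 9.24
(array([0.50859387, 0.06027747, 0.20209809]), array([-0.00179366, -0.00127651, -0.00041295])) [0.50718435 0.06016279 0.2025    ] [0.50945557 0.06090186 0.2025    ]
45 [ 10   8  23  22 390] ell [220.87 183.03] [21.3 22. ] circ [220.89 183.53] 11.65
45 [  6  11  19  19 275] ell [225.34 184.59] [17.7 18.4] circ [225.44 184.66] 9.47
(array([0.50848129, 0.06054445, 0.20189596]), array([-0.00212483, -0.00151058, -0.00048965])) [0.50670432 0.06051911 0.2025    ] [0.50947912 0.06127414 0.2025    ]
60 [ 10   8  23  26 397] ell [220.96 183.39] [21.3 23.2] circ [220.95 185.68] 13.31
60 [  6  11  19  19 283] ell [225.5  184.56] [17.8 19.1] circ [225.67 184.68] 9.7
(array([0.50876766, 0.06014775, 0.20044479]), array([-0.00225817, -0.00160385, -0.0005198 ])) [0.50569433 0.06133296 0.2025    ] [0.50957381 0.06082251 0.2025    ]
```

View pics/k8t.png

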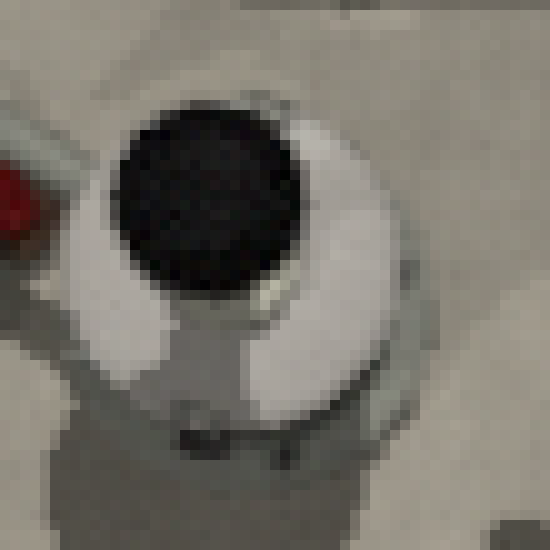

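View pics/k8s.png

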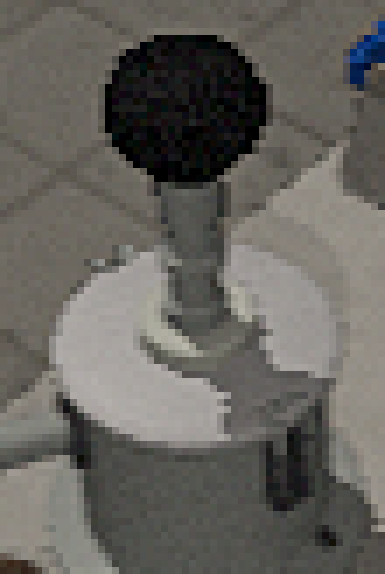

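```bash
python3 - <<'E'
from rel import *
gs,gt=[dict(np.load(f"pics/{n}8.npz")) for n in("side","top")]
for nm,a,b in [("sh front +x",(248.7,170),(268.7,181.2)),("sh back +x",(252,168.7),(273.5,181.5)),("jaw tip +x outer",(244.5,176),(261.5,182.5)),("jaw tip -x outer",(250,180.5),(261.5,191.5))]:
    print(nm,[x.round(4) for x in tri(gs,a,gt,b)])
# predicted pixels of model corners, flat clip at nominal, seat (.508,-.05), top face z .1563, yaw 90
for nm,cx,cy in [("tip+x",.012,-.016),("tip-x",.012,.016),("shf+x",-.009,-.018),("shb+x",-.023,-.018),("shf-x",-.009,.018),("shb-x",-.023,.018)]:
  for z in(.1563,.1463,.1363):
    X=[.508-cy,-.05+cx,z]; print(nm,z,"side",np.round(proj(gs,X),1)-[240,145],"top",np.round(proj(gt,X),1)-[255,165])
E
```

```text
sh front +x [array([ 0.5275, -0.0608,  0.1581]), array([-0.0058, -0.0037, -0.001 ])]
sh back +x [array([ 0.5277, -0.0748,  0.154 ]), array([-0.0059, -0.0037, -0.0009])]
jaw tip +x outer [array([ 0.5245, -0.0404,  0.1524]), array([-0.0054, -0.0035, -0.0009])]
jaw tip -x outer [array([ 0.5015, -0.0393,  0.1495]), array([-0.0001, -0.0001, -0.    ])]
tip+x 0.1563 side [ 2.8 30.1] top [ 6.3 18.4]
tip+x 0.1463 side [ 2.8 33.2] top [ 6.2 19. ]
tip+x 0.1363 side [ 2.8 36.2] top [ 6.1 19.6]
tip-x 0.1563 side [12.6 35.2] top [ 6.  29.4]
tip-x 0.1463 side [12.6 38.3] top [ 6. 30.]
tip-x 0.1363 side [12.5 41.3] top [ 5.9 30.5]
shf+x 0.1563 side [ 7.4 25.9] top [13.6 17.9]
shf+x 0.1463 side [ 7.4 28.9] top [13.5 18.5]
shf+x 0.1363 side [ 7.3 31.9] top [13.3 19.1]
shb+x 0.1563 side [10.8 23.3] top [18.5 18. ]
shb+x 0.1463 side [10.7 26.4] top [18.3 18.6]
shb+x 0.1363 side [10.7 29.4] top [18.1 19.3]
shf-x 0.1563 side [18.4 31.5] top [13.4 30.3]
shf-x 0.1463 side [18.3 34.5] top [13.2 30.8]
shf-x 0.1363 side [18.2 37.5] top [13.1 31.4]
shb-x 0.1563 side [21.8 28.8] top [18.3 30.4]
shb-x 0.1463 side [21.6 31.9] top [18.1 31. ]
shb-x 0.1363 side [21.5 34.9] top [17.9 31.5]
```

Request:
servo_tool([
  [[1,-0.01,-0.001,0,0],[1,-0.015,0,0,0],[1,-0.015,0,0,0],[1,-0.015,0,0,0],[1,-0.01,0,0,0]],
])

```text
time: 13.72
eef_pos: [0.5073, -0.0681, 0.1634]
eef_rot: [-1.211, 1.206, -1.206]
ft_force: [0.5, 0.3, 0.3]
finger_gap: 0.0155
```

```bash
python3 plan.py 0.508 -0.025 0.1627 0 5 1; python3 - <<'E'
from rel import *
g=snap("side","side9.png");g2=snap("top","top9.png")
cv2.imwrite("pics/c9s.png",cv2.resize(g["frame"][160:225,200:270,::-1],None,fx=10,fy=9,interpolation=cv2.INTER_NEAREST))
cv2.imwrite("pics/c9t.png",cv2.resize(g2["frame"][165:215,210:280,::-1],None,fx=10,fy=10,interpolation=cv2.INTER_NEAREST))
E
```

```text
[[[1.0, -0.0086, 0.0001, 0.0002, 0.0007], [1.0, -0.0086, 0.0002, 0.0001, 0.0007], [1.0, -0.0087, 0.0001, 0.0002, 0.0007], [1.0, -0.0086, 0.0002, 0.0002, 0.0007], [1.0, -0.0086, 0.0001, 0.0001, 0.0007]]]
t 13.725 pos [ 0.5073 -0.0681  0.1634] zaz 0.21 F [0.51 0.34 0.29] gap 0.0155 j [ 0.34  0.47 -0.39  2.14  0.32  0.58 -0.27]
```

View pics/c9s.png

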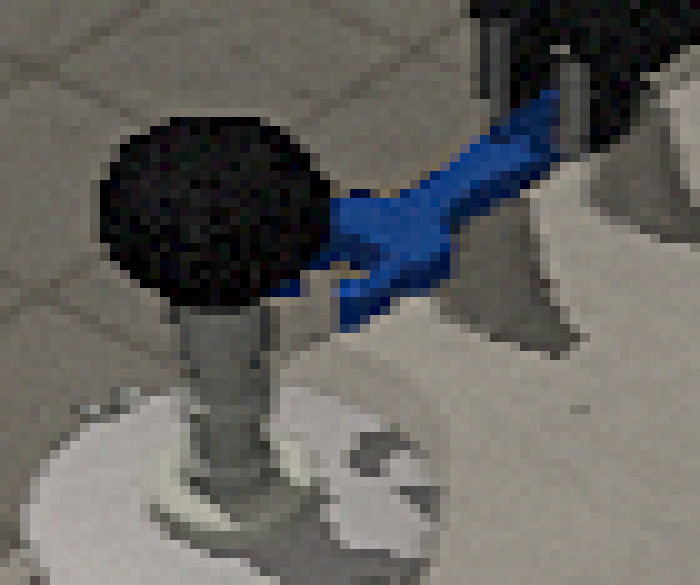

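View pics/c9t.png

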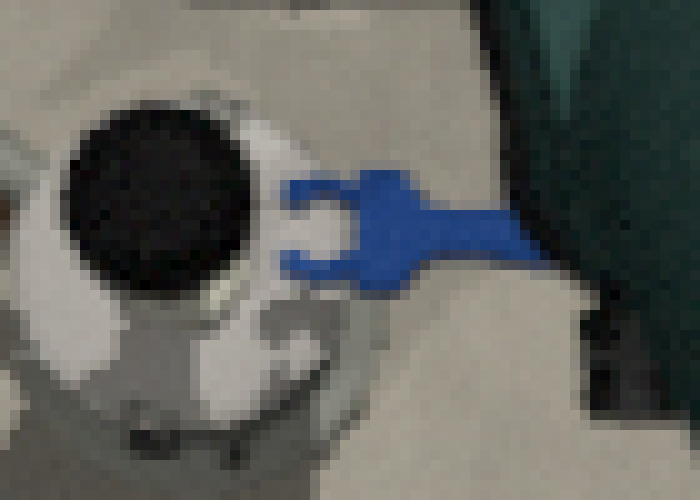

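```bash
python3 - <<'E'
from rel import *
gs,gt=[dict(np.load(f"pics/{n}9.npz")) for n in("side","top")]
for (x,y,z) in [(.5095,.061,.2025),(.5095,.061,.157),(.5095,.0175,.157),(.5095,-.045,.157),(.508,.0175,.157)]:
    print((x,y,z),"top disp",((np.array(proj(gt,(x,y,z)))-[210,165]+.5)*10).round(0))
# side: relative to side knob axis
for ax in (.507,.5085):
 for (dx,y,z) in [(0,.0605,.2025),(0,.0605,.1515),(0,.0605,.1295),(-.016,.0295,.157),(-.016,.0295,.145),(.016,.0295,.157),(-.018,-.0055,.157),(-.018,-.0055,.145),(.018,.0085,.157),(-.006,.03,.157),(0,.0085,.157)]:
    print((ax,dx,y,z),"side disp",((np.array(proj(gs,(ax+dx,y,z)))-[200,160]+.5)*[10,9]).round(0))
E
```

```text
(0.5095, 0.061, 0.2025) top disp [159. 201.]
(0.5095, 0.061, 0.157) top disp [170. 229.]
(0.5095, 0.0175, 0.157) top disp [322. 233.]
(0.5095, -0.045, 0.157) top disp [541. 239.]
(0.508, 0.0175, 0.157) top disp [322. 238.]
(0.507, 0, 0.0605, 0.2025) side disp [213. 211.]
(0.507, 0, 0.0605, 0.1515) side disp [222. 360.]
(0.507, 0, 0.0605, 0.1295) side disp [226. 421.]
(0.507, -0.016, 0.0295, 0.157) side disp [359. 310.]
(0.507, -0.016, 0.0295, 0.145) side disp [359. 344.]
(0.507, 0.016, 0.0295, 0.157) side disp [258. 260.]
(0.507, -0.018, -0.0055, 0.157) side disp [458. 247.]
(0.507, -0.018, -0.0055, 0.145) side disp [458. 281.]
(0.507, 0.018, 0.0085, 0.157) side disp [309. 218.]
(0.507, -0.006, 0.03, 0.157) side disp [326. 295.]
(0.507, 0, 0.0085, 0.157) side disp [365. 246.]
(0.5085, 0, 0.0605, 0.2025) side disp [208. 209.]
(0.5085, 0, 0.0605, 0.1515) side disp [217. 358.]
(0.5085, 0, 0.0605, 0.1295) side disp [221. 419.]
(0.5085, -0.016, 0.0295, 0.157) side disp [354. 308.]
(0.5085, -0.016, 0.0295, 0.145) side disp [355. 341.]
(0.5085, 0.016, 0.0295, 0.157) side disp [254. 258.]
(0.5085, -0.018, -0.0055, 0.157) side disp [453. 245.]
(0.5085, -0.018, -0.0055, 0.145) side disp [453. 278.]
(0.5085, 0.018, 0.0085, 0.157) side disp [305. 216.]
(0.5085, -0.006, 0.03, 0.157) side disp [321. 293.]
(0.5085, 0, 0.0085, 0.157) side disp [360. 243.]
```

Request:
servo_tool([
  [[1,-0.005,0.0005,-0.0007,0],[1,-0.005,0,0,0.003],[1,-0.005,0,0,0],[1,-0.003,0,0,0],[1,-0.002,0,0,0]],
])

```text
time: 14.45
eef_pos: [0.5067, -0.0496, 0.1628]
eef_rot: [-1.209, 1.21, -1.21]
ft_force: [0.1, -0.5, -0.7]
finger_gap: 0.0151
```

Request:
servo_tool([
  [[1,-0.001,0,0,0],[1,-0.001,0,0,0],[1,-0.001,0,0,0],[1,-0.001,0,0,0],[1,0,0,0,0]],
])

```text
time: 15.08
eef_pos: [0.5067, -0.0457, 0.1628]
eef_rot: [-1.209, 1.21, -1.21]
ft_force: [0.2, 0.0, -0.1]
finger_gap: 0.0153
```

Request:
servo_tool([
  [[1,-0.001,0,0,0],[1,-0.001,0,0,0],[1,-0.001,0,0,0],[1,-0.001,0,0,0],[1,0,0,0,0]],
])

```text
time: 15.7
eef_pos: [0.5065, -0.0417, 0.1628]
eef_rot: [-1.209, 1.21, -1.21]
ft_force: [-0.4, -0.3, -0.1]
finger_gap: 0.0157
```

```bash
python3 - <<'E'
from rel import *
g=snap("side","side10.png")
cv2.imwrite("pics/c10s.png",cv2.resize(g["frame"][160:225,200:270,::-1],None,fx=10,fy=9,interpolation=cv2.INTER_NEAREST))
E
```

```text
(no output)
```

View pics/c10s.png

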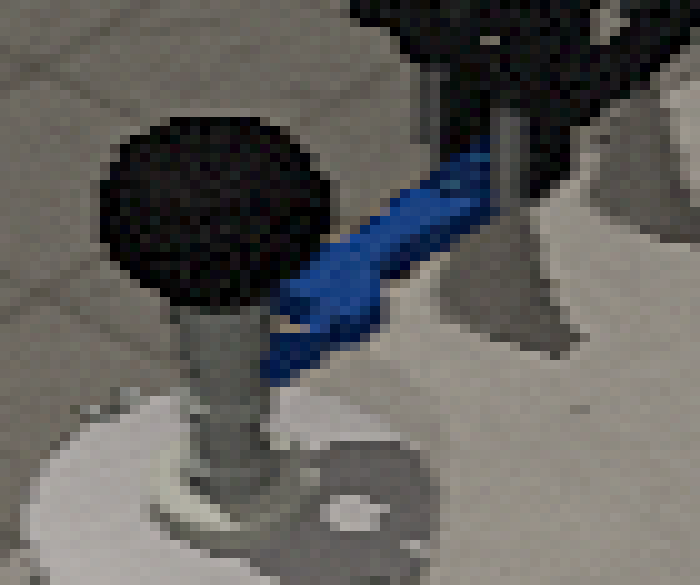

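Request:
servo_tool([
  [[1,-0.001,0,0,0],[1,-0.001,0,0,0],[1,-0.001,0,0,0],[1,-0.001,0,0,0],[1,0,0,0,0]],
])

```text
time: 16.38
eef_pos: [0.5055, -0.0396, 0.1625]
eef_rot: [-1.212, 1.211, -1.211]
ft_force: [-2.6, -5.4, -0.2]
finger_gap: 0.0152
```

Request:
servo_tool([
  [[1,-0.001,0,0,0],[1,-0.001,0,0,0],[1,-0.001,0,0,0],[1,0,0,0,0],[1,0,0,0,0]],
])

```text
time: 17.0
eef_pos: [0.5053, -0.0392, 0.1625]
eef_rot: [-1.214, 1.212, -1.214]
ft_force: [-1.6, -9.7, 0.7]
finger_gap: 0.0151
```

Request:
servo_tool([
  [[1,-0.001,0,-0.0005,0],[1,-0.001,0,0,0],[1,-0.001,0,0,0],[1,0,0,0,0],[1,0,0,0,0]],
])

```text
time: 17.62
eef_pos: [0.505, -0.0378, 0.1625]
eef_rot: [-1.215, 1.212, -1.217]
ft_force: [-0.9, -13.3, -1.1]
finger_gap: 0.0157
```

```bash
python3 - <<'E'
from rel import *
print(env.sense()["ft_force"],env.sense()["moment"])
g=snap("side","side11.png");g2=snap("top","top11.png")
cv2.imwrite("pics/c11.png",np.hstack([cv2.resize(g["frame"][165:215,205:260,::-1],None,fx=7,fy=7,interpolation=cv2.INTER_NEAREST),cv2.resize(g2["frame"][165:215,210:265,::-1],None,fx=7,fy=7,interpolation=cv2.INTER_NEAREST)]))
E
```

```text
[ -0.89339803 -13.27153867  -1.14890381] [-2.86723808  0.2541948   0.12256679]
```

View pics/c11.png

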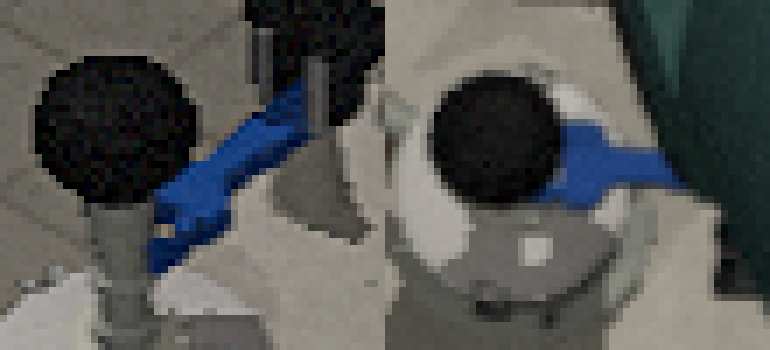

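Request:
servo_tool([
  [[1,-0.001,0,-0.0005,0],[1,-0.001,0,0,0],[1,-0.001,0,0,0],[1,0,0,0,0],[1,0,0,0,0]],
])

```text
time: 18.35
eef_pos: [0.5054, -0.0292, 0.1627]
eef_rot: [-1.209, 1.211, -1.211]
ft_force: [-2.0, -0.7, -1.2]
finger_gap: 0.0154
```

Request:
servo_tool([
  [[1,-0.001,0,0,0],[1,-0.001,0,0,0],[1,-0.001,0,0,0],[1,0,0,0,0],[1,0,0,0,0]],
])

```text
time: 18.98
eef_pos: [0.5058, -0.0241, 0.1629]
eef_rot: [-1.207, 1.209, -1.208]
ft_force: [-2.2, 6.1, 0.1]
finger_gap: 0.0152
```

Request:
servo_tool([
  [[1,-0.001,0,0,0],[1,-0.001,0,0,0],[1,-0.001,0,0,0],[1,0,0,0,0],[1,0,0,0,0]],
])

```text
time: 19.6
eef_pos: [0.5054, -0.0232, 0.1627]
eef_rot: [-1.21, 1.21, -1.21]
ft_force: [-1.8, 1.3, 0.5]
finger_gap: 0.0152
```

Request:
servo_tool([
  [[1,-0.001,0,0,0],[1,-0.001,0,0,0],[1,-0.001,0,0,0],[1,0,0,0,0],[1,0,0,0,0]],
])

```text
time: 20.23
eef_pos: [0.5053, -0.0228, 0.1627]
eef_rot: [-1.211, 1.211, -1.214]
ft_force: [-2.5, -6.9, 0.8]
finger_gap: 0.0155
```

```bash
python3 - <<'E'
from rel import *
g=snap("side","side12.png");g2=snap("top","top12.png")
cv2.imwrite("pics/c12.png",np.hstack([cv2.resize(g["frame"][165:215,205:260,::-1],None,fx=7,fy=7,interpolation=cv2.INTER_NEAREST),cv2.resize(g2["frame"][165:215,210:265,::-1],None,fx=7,fy=7,interpolation=cv2.INTER_NEAREST)]))
E
```

```text
(no output)
```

View pics/c12.png

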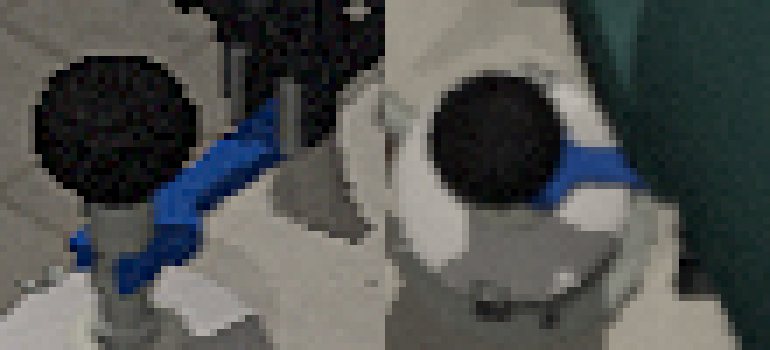

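Request:
servo_tool([
  [[1,0.002,0,0,0],[1,0.0005,0,0,0],[0.7,0,0,0,0],[0.6,0,0,0,0],[0.5,0,0,0,0]],
], squeeze=30)

```text
time: 20.95
eef_pos: [0.5066, -0.0214, 0.1631]
eef_rot: [-1.207, 1.209, -1.21]
ft_force: [-0.7, -0.7, -0.8]
finger_gap: 0.0429
```

Request:
servo_tool([
  [[0.5,0,0,0,0],[0.5,0,-0.01,0,0],[0.5,0,-0.02,0,0],[0.5,0,-0.025,0,0],[0.5,0,-0.03,0,0]],
])

```text
time: 21.58
eef_pos: [0.5054, -0.0221, 0.2489]
eef_rot: [-1.209, 1.21, -1.209]
ft_force: [0.2, 0.1, -0.6]
finger_gap: 0.0428
```

```bash
python3 plan.py 0.507 0.0605 0.27 0 5 1; python3 - <<'E'
from rel import *
g=snap("side","side13.png");g2=snap("top","top13.png")
cv2.imwrite("pics/c13.png",np.hstack([cv2.resize(g["frame"][165:215,205:260,::-1],None,fx=7,fy=7,interpolation=cv2.INTER_NEAREST),cv2.resize(g2["frame"][165:215,210:265,::-1],None,fx=7,fy=7,interpolation=cv2.INTER_NEAREST)]))
E
```

```text
[[[1.0, -0.0165, -0.0042, 0.0003, -0.0002], [1.0, -0.0166, -0.0042, 0.0003, -0.0002], [1.0, -0.0165, -0.0043, 0.0003, -0.0002], [1.0, -0.0165, -0.0042, 0.0003, -0.0002], [1.0, -0.0166, -0.0042, 0.0004, -0.0002]]]
t 21.575 pos [ 0.5054 -0.0221  0.2489] zaz -0.05 F [ 0.22  0.07 -0.62] gap 0.0428 j [ 0.31  0.34 -0.45  2.08  0.21  0.77 -0.27]
```

View pics/c13.png

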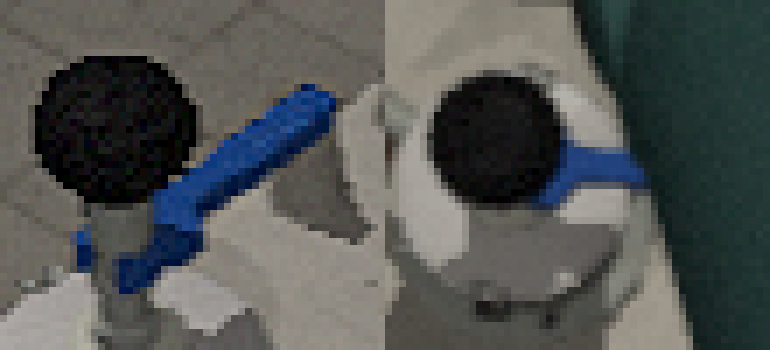

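Request:
servo_tool([
  [[1,-0.003,-0.015,0,0],[1,-0.02,0,0,0],[1,-0.02,0,0,0],[1,-0.02,0,0,0],[1,-0.02,0,0,0]],
])

```text
time: 22.3
eef_pos: [0.5052, 0.0616, 0.2627]
eef_rot: [-1.21, 1.211, -1.209]
ft_force: [0.5, 0.4, 0.1]
finger_gap: -0.0
```

Request:
servo_tool([
  [[1,0,0.01,0,0],[1,0,0.01,0,0],[1,0,0.002,0,0],[1,0,0.001,0,0],[1,0,0,0,0]],
])

```text
time: 22.92
eef_pos: [0.5059, 0.0604, 0.2398]
eef_rot: [-1.208, 1.21, -1.21]
ft_force: [0.1, -0.0, -0.2]
finger_gap: 0.0004
```

```bash
python3 plan.py 0.506 0.061 0.2365 0 5 1; python3 - <<'E'
from rel import *
g=snap("side","side14.png")
cv2.imwrite("pics/c14.png",cv2.resize(g["frame"][130:230,170:280,::-1],None,fx=5,fy=5,interpolation=cv2.INTER_NEAREST))
E
```

```text
[[[1.0, -0.0001, 0.0007, 0.0, -0.0003], [1.0, -0.0001, 0.0006, 0.0, -0.0003], [1.0, -0.0002, 0.0007, 0.0001, -0.0003], [1.0, -0.0001, 0.0006, -0.0, -0.0003], [1.0, -0.0001, 0.0007, 0.0, -0.0003]]]
t 22.925 pos [0.5059 0.0604 0.2398] zaz -0.09 F [ 0.07 -0.02 -0.21] gap 0.0004 j [ 0.16  0.36 -0.47  2.08  0.24  0.75 -0.46]
```

View pics/c14.png

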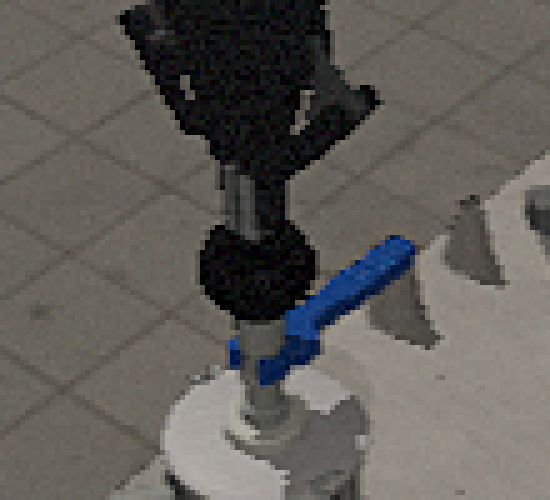

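Request:
servo_tool([
  [[1,0,0.005,0,0],[1,0,0.005,0,0],[1,0,0.005,0,0],[1,0,0.005,0,0],[1,0,0.004,0,0]],
])

```text
time: 23.6
eef_pos: [0.5064, 0.0608, 0.2161]
eef_rot: [-1.208, 1.209, -1.211]
ft_force: [0.4, -0.2, 5.5]
finger_gap: 0.0
```

Request:
servo_tool([
  [[1,0,0.003,0,0],[1,0,0.002,0,0],[1,0,0.002,0,0],[1,0,0.001,0,0],[1,0,0,0,0]],
])

```text
time: 24.22
eef_pos: [0.5064, 0.0608, 0.2082]
eef_rot: [-1.208, 1.209, -1.211]
ft_force: [-0.2, -0.6, 5.9]
finger_gap: -0.0002
```

Request:
servo_tool([
  [[1,0,0.001,0,0],[1,0,0.001,0,0],[1,0,0.001,0,0],[1,0,0.001,0,0],[1,0,0,0,0]],
])

```text
time: 24.85
eef_pos: [0.5064, 0.0608, 0.2043]
eef_rot: [-1.208, 1.209, -1.211]
ft_force: [-0.6, -0.4, 6.8]
finger_gap: -0.0002
```

Request:
servo_tool([
  [[1,0,0.001,0,0],[1,0,0.0005,0,0],[1,0,0,0,0],[1,0,0,0,0],[1,0,0,0,0]],
])

```text
time: 25.48
eef_pos: [0.5064, 0.0608, 0.2029]
eef_rot: [-1.208, 1.209, -1.211]
ft_force: [-0.4, -1.6, 7.4]
finger_gap: -0.0002
```

Request:
servo_tool([
  [[1,0,0.0005,0,0],[1,0,0.0005,0,0],[1,0,0.0005,0,0],[1,0,0,0,0],[1,0,0,0,0]],
])

```text
time: 26.1
eef_pos: [0.5065, 0.0608, 0.2019]
eef_rot: [-1.208, 1.209, -1.211]
ft_force: [-1.7, -0.7, 11.2]
finger_gap: -0.0001
```

Request:
servo_tool([
  [[1,0,0.0007,0,0],[1,0,0.0003,0,0],[1,0,0,0,0],[1,0,0,0,0],[1,0,0,0,0]],
])

```text
time: 26.72
eef_pos: [0.5065, 0.0609, 0.2016]
eef_rot: [-1.208, 1.208, -1.212]
ft_force: [-3.0, -1.1, 16.6]
finger_gap: 0.0
```

```bash
python3 - <<'E'
from rel import *
g=snap("side","side15.png")
cv2.imwrite("pics/c15.png",cv2.resize(g["frame"][130:240,170:280,::-1],None,fx=5,fy=5,interpolation=cv2.INTER_NEAREST))
E
```

```text
(no output)
```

View pics/c15.png

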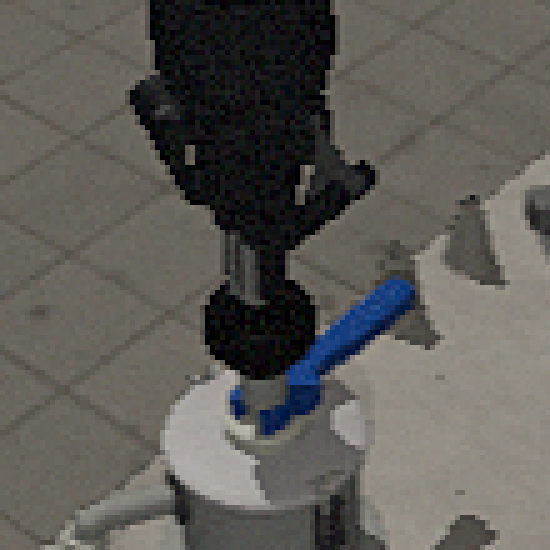

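Request:
servo_tool([
  [[1,0,-0.004,0,0],[1,0,-0.005,0,0],[1,0,-0.006,0,0],[1,0,-0.006,0,0],[1,0,-0.006,0,0]],
])

```text
time: 27.4
eef_pos: [0.5064, 0.0608, 0.2274]
eef_rot: [-1.208, 1.209, -1.211]
ft_force: [-0.1, -0.1, 5.0]
finger_gap: 0.0001
```

Request:
servo_tool([
  [[1,0,-0.006,0,0],[1,0,-0.006,0,0],[1,0,-0.01,0,0],[1,0,-0.02,0,0],[1,0,-0.03,0,0]],
])

```text
time: 28.02
eef_pos: [0.5043, 0.0605, 0.2984]
eef_rot: [-1.212, 1.212, -1.208]
ft_force: [0.3, 0.1, -0.0]
finger_gap: 0.0
```

Request:
servo_tool([
  [[1,0.03,-0.02,0,0],[1,0.05,0,0,0],[1,0.05,0,0,0],[1,0.05,0,0,0],[1,0.02,0,0,0]],
])

```text
time: 28.65
eef_pos: [0.5043, -0.1429, 0.3183]
eef_rot: [-1.208, 1.215, -1.213]
ft_force: [-0.1, 0.1, -0.4]
finger_gap: -0.0
```

```bash
python3 - <<'E'
from rel import *
g=snap("side","side16.png");g2=snap("top","top16.png"); s=env.sense(); print(s["time"],s["qvel"].round(3),s["ft_force"].round(1))
m=(g["frame"][165:200,200:245].max(-1)<45).astype(np.uint8); v,u=np.nonzero(m); print("knob rows",v.min()+165,v.max()+165)
cv2.imwrite("pics/c16.png",np.hstack([cv2.resize(g["frame"][160:260,170:280,::-1],None,fx=3.5,fy=3.5,interpolation=cv2.INTER_NEAREST),cv2.resize(g2["frame"][155:255,180:290,::-1],None,fx=3.5,fy=3.5,interpolation=cv2.INTER_NEAREST)]))
# change of biscuits/nozzles vs start
for n,a,b,rois in (("side","side0",g,dict(bf=(172,243,205,262),ba=(215,283,250,303),bb=(230,295,272,322),na=(242,175,258,202),nb=(256,166,273,190))),("top","top0",g2,dict(bf=(190,168,212,192),ba=(184,222,206,243),bb=(178,238,210,262),na=(284,166,298,186),nb=(305,168,320,188)))):
    f0=np.load(f"pics/{a}.npz")["frame"].astype(int); f1=b["frame"].astype(int)
    for k,(x0,y0,x1,y1) in rois.items(): d=np.abs(f0-f1)[y0:y1,x0:x1].max(-1); print(n,k,"changed px",(d>40).sum(),"of",d.size)
E
```

```text
28.75 [-0.037 -0.008 -0.056  0.012 -0.025 -0.004 -0.024] [-0.6  0.3 -0.4]
knob rows 173 195
side bf changed px 0 of 627
side ba changed px 0 of 700
side bb changed px 0 of 1134
side na changed px 91 of 432
side nb changed px 0 of 408
top bf changed px 0 of 528
top ba changed px 0 of 462
top bb changed px 0 of 768
top na changed px 5 of 280
top nb changed px 246 of 300
```

View pics/c16.png

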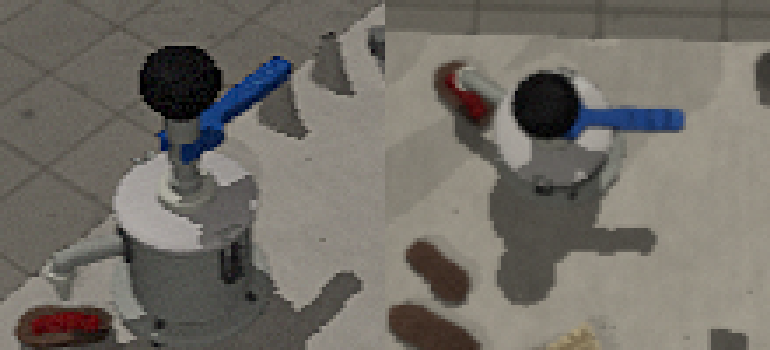

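Request:
servo_tool([
  [[1,0,0,0,0],[1,0,0,0,0],[1,0,0,0,0],[1,0,0,0,0],[1,0,0,0,0]],
])

```text
time: 29.38
eef_pos: [0.5056, -0.139, 0.3188]
eef_rot: [-1.209, 1.21, -1.21]
ft_force: [0.1, 0.1, -0.0]
finger_gap: -0.0007
```

```bash
python3 -c "
from workcell import env
print(env.close_job())"
```

```text
the job is handed in; nothing more can be done
None
```

The pump is set to its large portion, and I handed the job in at about 29 s. I took the clip out of its tray, laid it on the bench, took it again by the handle and pressed it sideways into the upper groove.

- **Clip fit:** It snapped on at about 13 N and then met a firm stop when pushed a little further. After I let go it stayed level round the plunger.
- **Knob stroke:** I pushed the knob down about 35 mm, within the 33–36 mm given for the upper groove. There the force rose from about 7 to 17 N, and the picture showed the clip on the white bush.
- **Plunger return:** The knob came back to the image rows of its starting height, and the clip was still in place.
- **Biscuits and nozzles:** All three biscuits look unchanged in both views. The far nozzle showed no change in the side view. The nearer one showed 5 changed pixels in the top view, which I took to be the arm at its edge. Each nozzle was partly hidden in its other view, so each was checked from one camera only.
- **Checks that disagreed:** While I lined the clip up with the plunger, the two cameras differed by a few millimetres sideways. I steered between them, and the clip centred itself as it went on.

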